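# Pack the fixture weight into the accessory case

## Robot

A 7-joint arm with a two-finger parallel gripper is mounted at the origin on the work surface. World frame = base frame: x ahead of the robot, y to its left, z up, the work surface at z = 0. Lengths are in m, angles in rad, forces in N, time in s.
With the tool pointing down it reaches from about 0.425 to 0.975 m from the base axis. Payload 16.7 kg.
Tool frame: the origin (TCP) lies midway between the tips of the shut fingers; the grasp point (between the pads) lies 19 mm behind it; z points along the fingers, y is the line along which they close (so a half turn about z gives the same grasp; the last joint's range is limited). The gripper opens to 85 mm and grips with 20 to 120 N. Pads are 22 mm wide; open, the fingers measure 114 mm over their backs; the gripper's body (76 mm by 85 mm) begins 54 mm behind the grasp point. The pads swing forward as they close: fully open they stand 13 mm farther back than shut.
Start: joints at [-1.28, 0.426, 0.074, 1.606, -0.034, 1.111, -0.067], TCP at [0.287, 0.611, 0.231] pointing down, gripper open.
Joint ranges: [-2.85, 2.85], [-0.5, 2.14], [-1.23, 1.37], [0.21, 2.46], [-1.02, 4.16], [0.16, 2.05], [-2.73, 2.73]. Speed limits (rad/s): [1.89, 1.89, 2.39, 2.39, 3.01, 3.01, 3.01].

## Interface

Orientations are given as [roll, pitch, yaw] about the fixed x, y, z axes, in that order (R = Rz(yaw) Ry(pitch) Rx(roll)).
In Python, from cell import * gives the robot as it stands.
- The arm moves only by the shell command python3 -m crank 'ROWS' [FORCE]. ROWS is JSON, a list of rows, each a list of 3 entries, a list of its own where there are three numbers: the turn, a rotation vector about the tool's x, y, z in degrees, then the shift along the tool's x, y, z in cm, then the opening, from -1 (shut) to 1 (fully open). A call has 1 to 8 rows; each row is the pose to reach, as a shift and turn from the pose commanded when the call began, along the tool's axes at that moment; what a row does not reach only later rows make up. A row lasts 1/8 s, in which the tool goes at most 62.5 mm and 10.7 degrees, less where a joint would pass 70% of its speed; a pose out of reach is approached as far as the arm can. A call with a gripper value outside its range is refused whole. The fingers move at their own pace and stop on an object; FORCE is the grip in N (left out, the last holds). Time passes only in rows, so rows that repeat a pose let the fingers close. It gives the time, the measured TCP pose, the force, the opening and the grip force at its end, in the units of the state.
- get_state(): the state, without advancing time (a new reading comes with each control period).
- get_image(name): name is "side" or "top" or "wrist"; returns a dict with "pixels" (480x640x3 uint8, blue, green, red), "z_map" (480x640 float32, m along the optical axis (not along the pixel's ray), 0 where there is no reading), "K" (3x3 intrinsics, pixels), "R" (3x3) and "t" (3): a world point X has camera coordinates R X + t; the wrist camera has in their place "hand_eye" (4x4, takes a point from camera to tool coordinates, whose origin is the TCP and whose axes are the flange's). Camera axes: x right, y down, z forward; pixel columns grow to the right and rows downward; lengths in m; the calibration is good to about 2 mm. The wrist camera is an equidistant fisheye: a pixel r from the principal point sees the ray r / f radians off the axis. A picture is of the moment at which its call begins: read the wrist's pose just before it.
- close_job(): hands the job in; it is judged then, once.
The state is a dict: "time": time; "q": joint angles; "qd": joint speeds; "tau": joint torques, N m; "position": TCP position; "ee_rot": TCP orientation; "force": force on the tool from outside, world axes, zero at the start; "moment": the same for the moment, N m; "finger_gap": opening from 0.0 (shut) to 1.0 (fully open); "finger_force": force on a finger pad.
Only numpy, scipy, OpenCV 4.12 (cv2) and the standard library are available. Lean on these libraries where they do the work, as an engineer would, in place of code of your own. Each camera call takes 0.05 s, during which the arm holds its last target. There are 200 camera calls.

## Task

In the blue accessory case, slide the white clamp block, the lidded pot and the clear block together towards the pot's end of the case, without lifting or tipping them, to make room. Then lower the aluminium weight with the black grip gently (no dropping) into the space made, so that all four things stand flat on the case floor. Leave the bottle, beaker and screwdriver where they are.

Things in the scene. Friction and masses are not known exactly. Their poses are not given: they have to be found in the camera images.
- case: Blue open-topped plastic case, fixed to the bench, holding the clamp block, pot and clear block. Outside 116 (x) x 182 (y, its length) x 46 high; walls 8, floor 6 thick; inside 100 x 166 x 40 deep. Origin at the centre of its underside, on the bench; z up. The inner floor is at z = 6, the wall tops at z = 46. With all three slid to its +y wall, 75 is free at the -y end.
- clamp_c (a point): Centre (half-way up) of the white clamp block: 92 (x, across the case) x 45 (y) x 50 high, with two bolt heads 5 high on top at x = -28 and 28; about 0.2 kg; axes about as the case's. It stands with 39 to 57 free between it and the case's -y wall; pot and clear block are on its +y side. Pushing all three takes under 8 N.
- pot_c (a point): Centre (half-way up) of the upright round pot, grey with a black lid: 46 diameter, 60 high, about 0.09 kg. z up. It stands near the case's +y end, beside the clear block (on either side of it).
- acrylic_c (a point): Centre (half-way up) of the clear acrylic block: 46 x 46 x 44 high, about 0.11 kg. z up.
- weight_grip (a point): Point to grip: middle of the weight's upright black bar, 78 above the underside, centred. Bar 22 thick (x) x 50 long (y), from 35 to 95 above the underside. z up. Fingers closing along x here stay above the case's contents when the weight is home. About 0.6 kg.
- weight_foot (a point): Centre of the weight's underside, axes as weight_grip. The aluminium base is 92 (x) x 70 (y) x 35 high, its lowest 4 stepped in by 3 all round. It fits the 100 x 75 space with its x along the case's x, either way round. It starts on the white plate, 14 above the bench.
- weight: The weight as a whole; origin and axes as weight_foot.
- plate: White plastic fixture plate, fixed, 160 x 160 x 14 high, on which the weight starts. Origin at the centre of its underside.
- bottle_c (a point): Bystander: white bottle, 60 diameter, 150 high; its centre half-way up.
- beaker_c (a point): Bystander: white ceramic beaker, 72 diameter, 85 high; its centre half-way up.
- driver: Bystander: screwdriver 180 long lying on the bench beyond the work, along its own x.
There are look-alikes about, which are no part of the job. What is shaped like the part that bears pot_c but pink or purple is not meant.

How it is judged:
At the end, for the whole second after the job is handed in: Clamp block, pot, clear block and weight all inside the case's walls (to about 2.5 mm), the weight at the -y end (its centre beyond y = -36 mm), each standing on the floor within 3 mm of its seated height and upright within 0.06 rad, and staying so (y of weight_foot in the frame of case between -0.0505 and -0.036 m and x of clamp_c in the frame of case between -0.0065 and 0.0065 m and y of clamp_c in the frame of case between -0.063 and 0.063 m and z of clamp_c in the frame of case between 0.028 and 0.034 m and angle between each of clamp_c, pot_c, acrylic_c, weight_foot's own z axis and vertical below 0.06 rad and x of pot_c in the frame of case between -0.0295 and 0.0295 m and y of pot_c in the frame of case between -0.0625 and 0.0625 m and z of pot_c in the frame of case between 0.033 and 0.039 m and x of acrylic_c in the frame of case between -0.0295 and 0.0295 m and y of acrylic_c in the frame of case between -0.0625 and 0.0625 m and z of acrylic_c in the frame of case between 0.025 and 0.031 m and x of weight_foot in the frame of case between -0.0065 and 0.0065 m and y of weight_foot in the frame of case below 0.0505 m and z of weight_foot in the frame of case between 0.003 and 0.009 m); the robot touches nothing.
It fails at once if the clamp block, pot or clear block is lifted more than 25 mm or tipped over (0.5 rad) ((z of clamp_c in the frame of case above 0.056 m or angle between clamp_c's own z axis and vertical above 0.5 rad) or (z of pot_c in the frame of case above 0.061 m or angle between pot_c's own z axis and vertical above 0.5 rad) or (z of acrylic_c in the frame of case above 0.053 m or angle between acrylic_c's own z axis and vertical above 0.5 rad)).
It fails at once if the weight is dropped into the case (faster than 0.5 m/s when over the case and less than 60 mm above its floor) (horizontal distance between weight_foot and case below 0.09 m and z of weight_foot in the frame of case below 0.066 m and linear speed of weight above 0.5 m/s).
It fails at once if the bottle, beaker or screwdriver is moved by more than 30 mm (distance of any of bottle_c, beaker_c, driver from where it was at the start of the episode above 0.03 m).
It also fails if it takes over 51 s, if anything falls off the work surface, if the arm or the gripper's body presses on something with over 40 N, if the wrist force passes 120 N, or if a joint passes its speed limit or range.

## Working session

There is one attempt and no reset: what is moved stays moved. The work goes in short steps, Python scripts to look and compute and a shell command to move; the robot and the scene stay as the last step left them, time stands still between calls to the robot, and variables do not carry over. Pictures are saved under pics/ and viewed, at most 10 in all, crops included, and the job is handed in when it is done.

```bash
mkdir -p pics; ls; cat > h.py <<'E'
import numpy as np,cv2
from cell import *
E
python3 - <<'E'
from h import *
s=get_state();print({k:np.round(v,3).tolist() for k,v in s.items()})
a=[]
for n in("side","top"):
    d=get_image(n);np.savez(f"{n}0.npz",**d);a.append(d["pixels"]);print(n,d["K"].round(1).tolist(),d["R"].round(3).tolist(),d["t"].round(3).tolist())
    cv2.imwrite(f"pics/{n}0.png",d["pixels"])
E
```

```text
pics
{'time': 0.0, 'q': [-1.28, 0.427, 0.074, 1.607, -0.034, 1.111, -0.067], 'qd': [-0.001, 0.001, 0.0, -0.0, -0.002, -0.0, 0.001], 'tau': [0.003, -94.985, 3.763, -46.351, 0.019, 0.01, 0.0], 'position': [0.287, 0.61, 0.231], 'ee_rot': [-3.14, 0.0, 2.702], 'force': [-0.761, 0.096, -0.337], 'moment': [-0.033, 0.052, -0.019], 'finger_force': 0.0, 'finger_gap': 0.999}
side [[583.9, 0.0, 327.8], [0.0, 583.9, 242.6], [0.0, 0.0, 1.0]] [[0.978, -0.206, -0.019], [-0.17, -0.75, -0.64], [0.118, 0.629, -0.769]] [-0.631, 0.159, 1.216]
top [[552.6, 0.0, 307.4], [0.0, 552.6, 235.6], [0.0, 0.0, 1.0]] [[-0.125, -0.992, -0.005], [-0.968, 0.124, -0.217], [0.216, -0.022, -0.976]] [0.055, 0.622, 1.119]
```

View pics/side0.png

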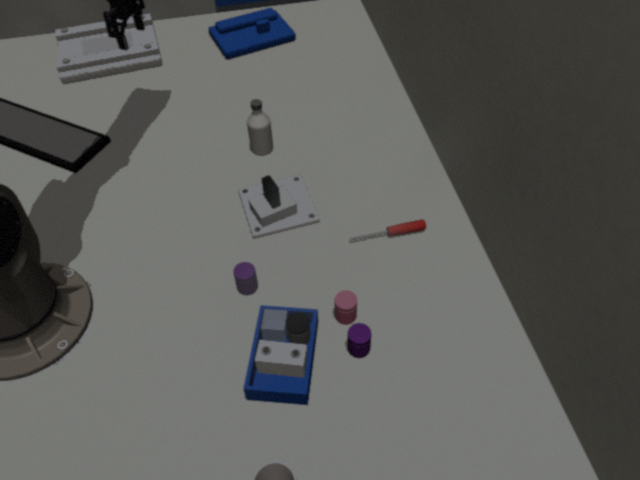

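View pics/top0.png

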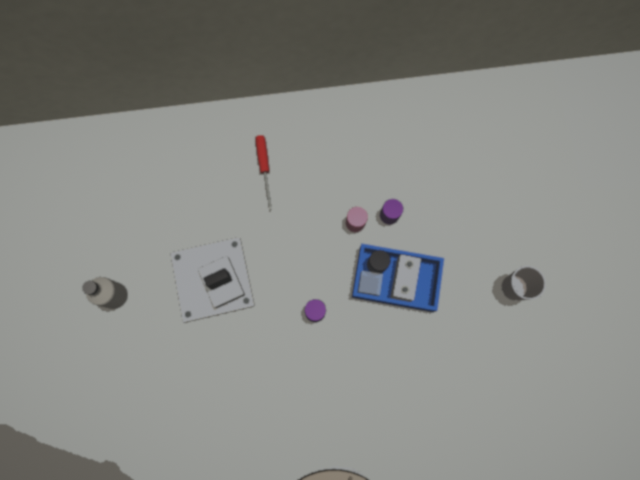

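Side view: case (283,353) with the pot (298,327), clear block (274,325) and clamp block (282,358), and the weight on its plate (275,203). Top view: case (398,278), pot at its left (+y) end (378,262), clamp (407,278), weight (220,282), bar (218,279), bottle (100,292), beaker (525,285).

```bash
cat >> h.py <<'E'
def cloud(d):
    v,u=np.mgrid[:480,:640];K=d["K"];z=d["z_map"]
    p=np.stack([(u-K[0,2])/K[0,0]*z,(v-K[1,2])/K[1,1]*z,z],-1)
    return (p-d["t"])@d["R"]
def rect(P):
    c,s,a=cv2.minAreaRect((P[:,:2]*1000).astype(np.float32));return np.round(c,1),np.round(s,1),round(a,1),len(P)
E
python3 - <<'E'
from h import *
for n in("top","side"):
    d=dict(np.load(n+"0.npz"));X=cloud(d);h=cv2.cvtColor(d["pixels"],cv2.COLOR_BGR2HSV);ok=d["z_map"]>0
    g=lambda m:X[cv2.morphologyEx((m&ok).astype(np.uint8),cv2.MORPH_OPEN,np.ones((2,2)))>0]
    blue=(abs(h[...,0].astype(int)-113)<10)&(h[...,1]>150)
    near=lambda x,y,r:np.hypot(X[...,0]-x,X[...,1]-y)<r
    # image centroids for regions
    u,v=(398,278) if n=="top" else (283,353)
    c=X[v,u]; print(n,"at case",c)
    case=blue&near(c[0],c[1],.15)
    Z=X[...,2]
    print("rim",rect(g(case&(abs(Z-.046)<.006))),np.median(X[case&(Z>.035)][:,2]))
    print("clamp",rect(g(near(c[0],c[1],.07)&~blue&(abs(Z-.056)<.004)&(h[...,2]>90)&(h[...,1]<70))))
    print("pot",rect(g(near(c[0],c[1],.09)&(abs(Z-.066)<.006)&(h[...,2]<70))))
    print("acr",rect(g(near(c[0],c[1],.09)&(abs(Z-.050)<.004)&~blue&(h[...,2]>70))))
    u,v=(218,279) if n=="top" else (275,203)
    c=X[v,u]; print("weight px",c)
    print("bar",rect(g(near(c[0],c[1],.07)&(Z>.1)&(Z<.125))),np.median(Z[near(c[0],c[1],.02)&(Z>.09)]))
    print("base",rect(g(near(c[0],c[1],.09)&(abs(Z-.049)<.006))))
    print("plate",rect(g(near(c[0],c[1],.15)&(abs(Z-.014)<.005))))
E
```

```text
top at case [ 0.50989287 -0.20347218  0.05772236]
rim (array([ 444.4, -164.9]), array([197.2, 311.9]), 57.0, 631) 0.04508629075976462
clamp (array([ 440.8, -148.3]), array([ 85.1, 324.8]), 40.6, 730)
pot (array([478.6, -90.2]), array([ 41.6, 286.8]), 41.9, 317)
acr (array([ 473.1, -115.6]), array([ 93.7, 303.2]), 24.6, 418)
weight px [0.54794686 0.16987019 0.10855568]
bar (array([551.9, 173.3]), array([20.1, 49. ]), 17.8, 267) 0.10788226957308641
base (array([468.4, 120.3]), array([296.8,  89.6]), 32.6, 983)
plate (array([491. , 164.1]), array([356.1, 196.3]), 23.7, 3439)
side at case [ 0.51246209 -0.22883368  0.05816647]
rim (array([ 480.2, -444.1]), array([651. , 136.6]), 81.7, 910) 0.04643521610630539
clamp (array([ 483.1, -480. ]), array([585.3,  97.1]), 84.0, 827)
pot (array([ 495. , -453.3]), array([639.6,  88. ]), 83.2, 429)
acr (array([ 484.6, -201.3]), array([ 95.9, 118.2]), 1.1, 376)
weight px [0.55533128 0.15040125 0.0645575 ]
bar (array([556.7, 225.2]), array([161.1,  35.2]), 83.7, 197) 0.10695561625071241
base (array([ 502.7, -264. ]), array([1018.4,  108.5]), 83.7, 687)
plate (array([ 575.6, -247.6]), array([ 172.9, 1053.3]), 1.3, 1862)
```

```bash
python3 - <<'E'
from h import *
for n in("top","side"):
    d=dict(np.load(n+"0.npz"));X=cloud(d);h=cv2.cvtColor(d["pixels"],cv2.COLOR_BGR2HSV);ok=d["z_map"]>0
    def g(m):
        m=m&ok; k,l,st,_=cv2.connectedComponentsWithStats(m.astype(np.uint8)); return X[l==1+np.argmax(st[1:,4])]
    blue=(abs(h[...,0].astype(int)-113)<10)&(h[...,1]>150)
    near=lambda x,y,r:np.hypot(X[...,0]-x,X[...,1]-y)<r
    Z=X[...,2]
    u,v=(398,278) if n=="top" else (283,353)
    c=X[v,u]; print(n)
    case=blue&near(c[0],c[1],.15)
    P=g(case&(abs(Z-.046)<.006)); print("rim",rect(P),np.round(P[:,2].mean(),4))
    for nm,m in dict(clamp=near(*c[:2],.07)&~blue&(abs(Z-.056)<.004),pot=near(*c[:2],.09)&(abs(Z-.066)<.005)&(h[...,2]<80),acr=near(*c[:2],.09)&(abs(Z-.05)<.004)&~blue&(h[...,1]>40)).items():
        print(nm,rect(g(m)),h[m].mean(0).round())
    c=np.array([.552,.173])
    for nm,m in dict(bar=near(*c,.07)&(abs(Z-.109)<.008),base=near(*c,.09)&(abs(Z-.049)<.006),plate=near(*c,.15)&(abs(Z-.014)<.005)).items():
        P=g(m);print(nm,rect(P),P[:,2].mean().round(4))
E
```

```text
top
rim (array([ 513.8, -205.7]), array([178.3, 113.2]), 72.7, 673) 0.0452
clamp (array([ 511. , -223.1]), array([45.9, 92. ]), 70.1, 791) [ 98.  10. 149.]
pot (array([ 551.6, -168.7]), array([40.8, 42.2]), 70.0, 319) [84. 10. 59.]
acr (array([ 508.5, -143.3]), array([48.9, 48.7]), 73.0, 389) [109.  57. 143.]
bar (array([553.4, 174.2]), array([23.5, 49.9]), 18.0, 266) 0.1081
base (array([553. , 174.5]), array([92.9, 70.3]), 17.8, 997) 0.0483
plate (array([566.4, 198.6]), array([160.7, 160.3]), 6.0, 3485) 0.0133
side
rim (array([ 512.8, -212. ]), array([181.1, 114.2]), 72.1, 931) 0.0466
clamp (array([ 507.4, -225.2]), array([47.7, 92.7]), 70.8, 956) [105.  12. 112.]
pot (array([ 549.7, -172.4]), array([45. , 44.3]), 50.1, 391) [93. 16. 35.]
acr (array([ 506.5, -160.4]), array([23.4, 38.1]), 65.8, 124) [110.  68. 100.]
bar (array([549.5, 171.9]), array([23., 52.]), 18.8, 191) 0.1089
base (array([548.9, 173.2]), array([93.4, 78.1]), 16.9, 706) 0.0497
plate (array([563.2, 196.1]), array([160.5, 166. ]), 5.9, 1889) 0.0148
```

```bash
cat >> h.py <<'E'
from scipy.spatial.transform import Rotation as Ro
C=np.array([.5133,-.209]);A=np.deg2rad(-17.5)
def c2w(x,y): return C+np.array([[np.cos(A),-np.sin(A)],[np.sin(A),np.cos(A)]])@[x,y]
def w2c(p): return np.array([[np.cos(A),np.sin(A)],[-np.sin(A),np.cos(A)]])@(np.asarray(p)[:2]-C)
def go(*wps):
    s=get_state();R=Ro.from_euler("xyz",s["ee_rot"])
    print("t",s["time"],"p",s["position"].round(4) if hasattr(s["position"],"round") else s["position"],"case",w2c(s["position"]).round(4),"rpy",np.rad2deg(s["ee_rot"]).round(2),"F",np.round(s["force"],1))
    for x,y,z,yaw in wps:
        print((R.inv()*Ro.from_euler("xyz",[180,0,yaw],degrees=True)).as_rotvec(degrees=True).round(1),(R.inv().apply(np.array([x,y,z])-s["position"])*100).round(2))
E
python3 - <<'E'
from h import *
go((.5,.2,.231,110),(*c2w(0,-.0605),.2,72.5))
E
```

```text
t 0.1 p [0.2872 0.6105 0.2307] case [-0.462   0.7135] rpy [-179.93    0.    154.8 ] F [0.2 0.1 0.2]
[-0.1  0.  44.8] [-36.73 -28.08   0.  ]
[-0.1  0.  82.3] [-56.16 -70.51   3.15]
```

```bash
python3 -m crank '[[[0,0,45],[-36.7,-28.1,0],0],[[0,0,45],[-36.7,-28.1,0],0],[[0,0,45],[-36.7,-28.1,0],0],[[0,0,45],[-36.7,-28.1,0],0],[[0,0,45],[-36.7,-28.1,0],0],[[0,0,45],[-36.7,-28.1,0],0],[[0,0,82.3],[-56.2,-70.5,3.1],0],[[0,0,82.3],[-56.2,-70.5,3.1],0]]'
python3 - <<'E'
from h import *
go((*c2w(0,-.0605),.2,72.5))
E
```

```text
time: 1.1
position: [0.4679, 0.151, 0.224]
ee_rot: [-3.141, 0.0, 1.535]
force: [1.1, -0.7, 0.3]
finger_gap: 0.503
finger_force: 0.0
t 1.1 p [0.4679 0.151  0.224 ] case [-0.1516  0.3296] rpy [-1.7999e+02  1.0000e-02  8.7940e+01] F [ 1.1 -0.7  0.3]
[-0.   0.  15.4] [-41.64   4.22   2.4 ]
```

```bash
python3 -m crank '[[[0,0,15.4],[-41.6,4.2,2.4],0],[[0,0,15.4],[-41.6,4.2,2.4],0],[[0,0,15.4],[-41.6,4.2,2.4],0],[[0,0,15.4],[-41.6,4.2,2.4],0],[[0,0,15.4],[-41.6,4.2,2.4],0],[[0,0,15.4],[-41.6,4.2,2.4],0],[[0,0,15.4],[-41.6,4.2,2.4],0],[[0,0,15.4],[-41.6,4.2,2.4],0]]'
python3 - <<'E'
from h import *
go((*c2w(0,-.0605),.08,72.5),(*c2w(0,-.0605),.022,72.5))
s=get_state();d=get_image("wrist");cv2.imwrite("pics/w1.png",d["pixels"]);np.savez("w1.npz",pos=s["position"],rot=s["ee_rot"],**d);print(d["K"],d["hand_eye"].round(4))
E
```

```text
time: 2.1
position: [0.4966, -0.2676, 0.1998]
ee_rot: [-3.141, 0.002, 1.268]
force: [-0.4, 0.6, 0.2]
finger_gap: 0.503
finger_force: 0.0
t 2.1 p [ 0.4966 -0.2676  0.1998] case [ 0.0017 -0.0609] rpy [-1.7997e+02  1.1000e-01  7.2620e+01] F [-0.4  0.6  0.2]
[-0.   0.1  0.1] [ 0.06 -0.16 11.98]
[-0.   0.1  0.1] [ 0.07 -0.16 17.78]
[[371.64829954   0.         319.6959116 ]
 [  0.         371.64829954 242.7983719 ]
 [  0.           0.           1.        ]] [[-1.000e-04 -9.661e-01 -2.583e-01  6.470e-02]
 [ 1.000e+00  0.000e+00 -5.000e-04  6.000e-04]
 [ 5.000e-04 -2.583e-01  9.661e-01 -1.432e-01]
 [ 0.000e+00  0.000e+00  0.000e+00  1.000e+00]]
```

View pics/w1.png

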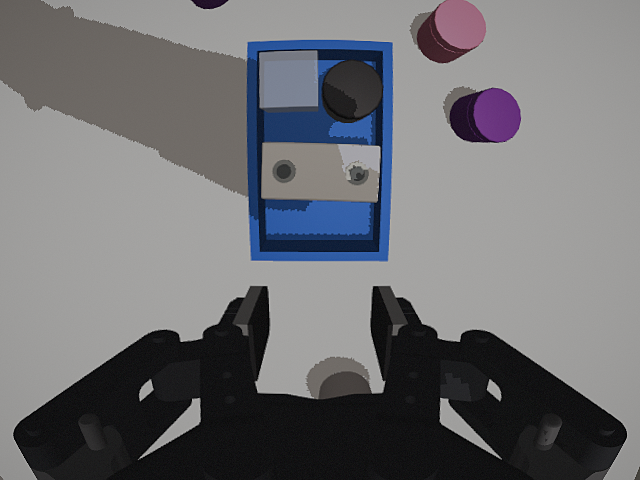

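Wrist view: case rim from (248,42) to (390,260), clamp face at row ~200, fingers centred on the case (x≈320). I'll refine the rim and the clamp face with rays.

```bash
cat >> h.py <<'E'
def wray(d,px,z,pos,rot):
    px=np.asarray(px,float).reshape(-1,2);K=d["K"];v=(px-[K[0,2],K[1,2]])/K[0,0];r=np.linalg.norm(v,axis=1,keepdims=True)
    dc=np.hstack([v/np.maximum(r,1e-9)*np.sin(r),np.cos(r)]);H=d["hand_eye"];R=Ro.from_euler("xyz",rot)
    o=R.apply(H[:3,3])+pos;D=R.apply(dc@H[:3,:3].T);return o+D*((z-o[2])/D[:,2:])
def wmask(d):
    h=cv2.cvtColor(d["pixels"],cv2.COLOR_BGR2HSV);return (abs(h[...,0].astype(int)-108)<12)&(h[...,1]>130),h
def big(m):
    c,_=cv2.findContours(m.astype(np.uint8),cv2.RETR_EXTERNAL,cv2.CHAIN_APPROX_NONE);return max(c,key=cv2.contourArea)[:,0]
E
python3 - <<'E'
from h import *
d=dict(np.load("w1.npz"));b,h=wmask(d)
W=lambda p,z:wray(d,p,z,d["pos"],d["rot"])
c=big(b);P=W(c,.046);r=rect(P);print("rim",r)
m=(h[...,1]<90)&(h[...,2]>120);m[:, :256]=0;m[:,385:]=0;m[:130]=0;m[225:]=0
P=W(big(m),.056);r=rect(P);print("clamp",r,w2c(np.array(r[0])/1000))
E
```

```text
rim (array([ 514.9, -209.7]), array([181.5, 115.8]), 72.6, 713)
clamp (array([ 510.8, -225.7]), array([44.6, 90.8]), 71.3, 343) [ 0.00263749 -0.01667884]
```

```bash
sed -i 's/C=np.array.*/C=np.array([.5147,-.2097]);A=np.deg2rad(-17.4)/' h.py
python3 - <<'E'
from h import *
go((*c2w(0,-.061),.07,72.6),(*c2w(0,-.061),.022,72.6))
E
python3 -m crank '[[[0,0,0],[0,0.1,8],0],[[0,0,0],[0,0.1,12],0],[[0,0,0],[0,0.1,14],0],[[0,0,0],[0,0.1,16],0],[[0,0,0],[0,0.1,17.8],0],[[0,0,0],[0,0.1,17.8],0]]'
python3 - <<'E'
from h import *
go((*c2w(0,-.061),.022,72.6),(*c2w(0,-.019),.022,72.6))
E
```

```text
t 2.15 p [ 0.497  -0.2654  0.1998] case [-0.0003 -0.0585] rpy [-1.7995e+02  5.0000e-02  7.2750e+01] F [-0.7 -0.4  0.2]
[-0.1  0.1  0.1] [-0.24  0.04 12.98]
[-0.1  0.1  0.1] [-0.24  0.04 17.78]
time: 2.9
position: [0.4985, -0.2641, 0.0219]
ee_rot: [-3.141, -0.0, 1.273]
force: [-0.1, -0.7, 0.7]
finger_gap: 0.505
finger_force: 0.0
t 2.9 p [ 0.4985 -0.2641  0.0219] case [ 0.0008 -0.0567] rpy [-1.7996e+02 -1.0000e-02  7.2920e+01] F [-0.1 -0.7  0.7]
[-0.  -0.   0.3] [-0.43 -0.09 -0.01]
[-0.  -0.   0.3] [ 3.77 -0.06 -0.01]
```

```bash

python3 -m crank '[[[0,0,0],[0.5,0,0],0],[[0,0,0],[0.9,0,0],0],[[0,0,0],[1.3,0,0],0],[[0,0,0],[1.7,0,0],0],[[0,0,0],[2.1,0,0],0],[[0,0,0],[2.5,0,0],0],[[0,0,0],[2.8,0,0],0],[[0,0,0],[3.1,0,0],0]]'
python3 -m crank '[[[0,0,0],[0.2,0,0],0],[[0,0,0],[0.3,0,0],0]]'
python3 - <<'E'
from h import *
go((*c2w(0,-.019),.022,72.6))
E
```

```text
time: 3.9
position: [0.5077, -0.2345, 0.0222]
ee_rot: [-3.142, 0.0, 1.272]
force: [-0.7, -3.0, 2.1]
finger_gap: 0.498
finger_force: 1.3
time: 4.15
position: [0.5086, -0.2316, 0.0222]
ee_rot: [-3.142, 0.0, 1.273]
force: [-0.1, -3.4, 2.1]
finger_gap: 0.503
finger_force: 1.3
t 4.15 p [ 0.5086 -0.2316  0.0222] case [ 0.0008 -0.0227] rpy [-180.      0.     72.91] F [-0.1 -3.4  2.1]
[-0.   0.   0.3] [ 0.37 -0.07  0.02]
```

```bash

python3 -m crank '[[[0,0,0],[0.1,0,0],0],[[0,0,0],[0.2,0,0],0]]'
python3 -m crank '[[[0,0,0],[0.1,0,0],0],[[0,0,0],[0.15,0,0],0]]'
python3 - <<'E'
from h import *
go((*c2w(0,-.019),.022,72.6))
E
```

```text
time: 4.4
position: [0.5092, -0.2298, 0.0222]
ee_rot: [-3.141, 0.0, 1.272]
force: [-0.2, -2.9, 0.8]
finger_gap: 0.499
finger_force: 1.3
time: 4.65
position: [0.5096, -0.2284, 0.0222]
ee_rot: [-3.142, 0.0, 1.272]
force: [-0.9, -1.9, 1.7]
finger_gap: 0.499
finger_force: 1.5
t 4.65 p [ 0.5096 -0.2284  0.0222] case [ 0.0007 -0.0194] rpy [-1.800e+02  1.000e-02  7.291e+01] F [-0.9 -1.9  1.7]
[-0.   0.   0.3] [ 0.04 -0.07  0.02]
```

```bash

for i in 1 2 3; do python3 -m crank '[[[0,0,0],[0.1,0,0],0],[[0,0,0],[0.12,0,0],0]]' | egrep 'posi|^force'; done
python3 - <<'E'
from h import *
go((*c2w(0,-.019),.022,72.6))
E
```

```text
position: [0.5099, -0.2276, 0.0223]
force: [-1.1, -5.8, 0.6]
position: [0.5098, -0.2275, 0.0223]
force: [-5.2, -10.8, 0.1]
position: [0.5097, -0.2274, 0.0223]
force: [-6.2, -16.1, 1.0]
t 5.4 p [ 0.5097 -0.2274  0.0223] case [ 0.0005 -0.0184] rpy [1.7997e+02 1.6000e-01 7.2780e+01] F [ -6.2 -16.1   1. ]
[0.  0.2 0.2] [-0.06 -0.05  0.03]
```

```bash

python3 -m crank '[[[0,0,0],[-1.2,0,0],0],[[0,0,0],[-1.5,0,0],0],[[0,0,0],[-1.5,0,-5],0],[[0,0,0],[-1.5,0,-11],0],[[0,0,0],[-1.5,0,-17],0],[[0,0,0],[-2.5,0,-19],0],[[0,0,0],[-3.5,0,-19],0],[[0,0,0],[-3.5,0,-19],0]]'
python3 - <<'E'
from h import *
s=get_state();d=get_image("wrist");cv2.imwrite("pics/w2.png",d["pixels"])
d.update(pos=np.array(s["position"]),rot=np.array(s["ee_rot"]))
W=lambda p,z:wray(d,p,z,d["pos"],d["rot"])
b,h=wmask(d);print("rim",rect(W(big(b),.046)))
go((.551,.173,.23,108),(.551,.173,.111,108))
E
```

```text
time: 6.4
position: [0.4999, -0.2585, 0.2114]
ee_rot: [-3.141, -0.0, 1.272]
force: [0.2, 0.2, -0.8]
finger_gap: 0.498
finger_force: 0.0
rim (array([ 514.7, -209.5]), array([181.9, 115.7]), 72.5, 685)
t 6.45 p [ 0.4999 -0.2581  0.2111] case [ 0.0003 -0.0506] rpy [-179.9    -0.     72.89] F [ 0.1 -0.   0.2]
[ -0.1  -0.  -35.1] [42.71 -7.8  -1.87]
[ -0.1  -0.  -35.1] [42.71 -7.78 10.03]
```

View pics/w2.png

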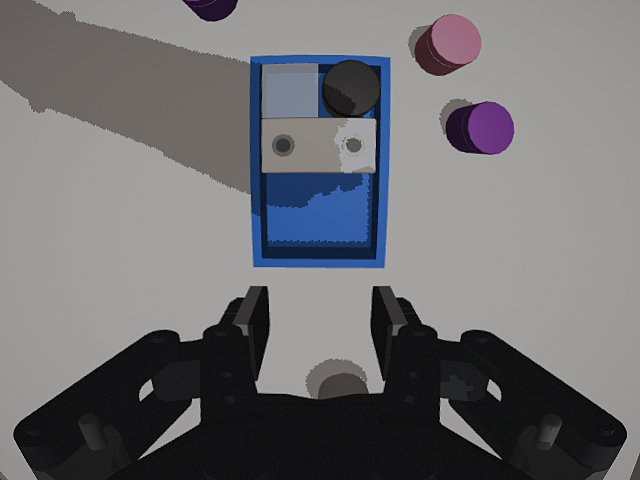

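All three sit snugly at the +y end: clamp at rows 118–173, straight, free space below it to row 258. On to the weight.

```bash

python3 -m crank '[[[0,0,-35],[37,-8,-5],1],[[0,0,-35],[37,-8,-5],1],[[0,0,-35],[37,-8,-5],1],[[0,0,-35],[37,-8,-5],1],[[0,0,-35],[37,-8,-5],1],[[0,0,-35],[37,-8,-5],1],[[0,0,-35],[37,-8,-5],1],[[0,0,-35],[37,-8,-5],1]]'
python3 - <<'E'
from h import *
s=get_state();d=get_image("wrist");cv2.imwrite("pics/w3.png",d["pixels"])
d.update(pos=np.array(s["position"]),rot=np.array(s["ee_rot"]));np.savez("w3.npz",**d)
go((.551,.173,.23,108),(.551,.173,.111,108))
E
```

```text
time: 7.45
position: [0.5322, 0.1191, 0.2612]
ee_rot: [-3.14, 0.001, 1.885]
force: [-0.9, -1.0, 0.7]
finger_gap: 0.999
finger_force: 0.0
t 7.5 p [0.5323 0.1179 0.2613] case [-0.0812  0.3179] rpy [-1.7990e+02  3.0000e-02  1.0788e+02] F [-0.2 -0.5  0.5]
[-0.1  0.  -0.1] [4.67 3.48 3.12]
[-0.1  0.  -0.1] [ 4.68  3.5  15.02]
```

View pics/w3.png

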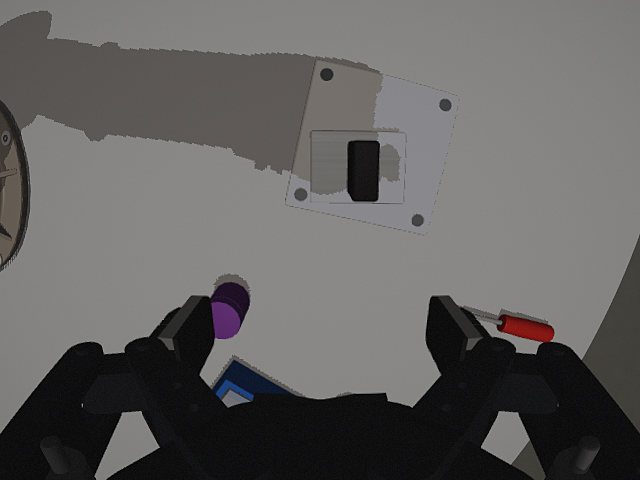

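Weight base at corners ≈(310,131),(406,132),(405,204),(310,202), bar at (364,170); axes already aligned with the tool.

```bash
python3 - <<'E'
from h import *
d=dict(np.load("w3.npz"));W=lambda p,z:wray(d,p,z,d["pos"],d["rot"])
print("base",rect(W([(310.5,130.5),(406,132),(405,204),(310,202.5)],.049)))
h=cv2.cvtColor(d["pixels"],cv2.COLOR_BGR2HSV);m=h[...,2]<60;m[:125]=0;m[215:]=0;m[:,:335]=0;m[:,395:]=0
c=big(m);print(c.min(0),c.max(0),"bar",rect(W(c,.109)))
cl=(d["pixels"][135:206:5,364]).tolist();print(cl)
E
```

```text
base (array([553.8, 172.9]), array([93.2, 70.5]), 17.5, 4)
[347 140] [379 201] bar (array([550.7, 172.2]), array([25.5, 48.8]), 17.7, 169)
[[107, 111, 111], [65, 65, 66], [25, 23, 23], [26, 22, 27], [24, 26, 26], [23, 23, 24], [20, 23, 22], [26, 25, 29], [20, 22, 23], [23, 24, 25], [23, 24, 23], [20, 22, 22], [16, 15, 17], [8, 6, 7], [142, 138, 139]]
```

```bash
python3 - <<'E'
from h import *
go((.553,.173,.17,107.6),(.553,.173,.071,107.6))
E
python3 -m crank '[[[0,0,0],[4.6,3.7,4],1],[[0,0,0],[4.6,3.7,9],1],[[0,0,0],[4.6,3.7,9],1],[[0,0,0],[4.6,3.7,12],1],[[0,0,0],[4.6,3.7,15],1],[[0,0,0],[4.6,3.7,17],1],[[0,0,0],[4.6,3.7,19],1],[[0,0,0],[4.6,3.7,19],1]]' 60
python3 - <<'E'
from h import *
go((.553,.173,.071,107.6))
E
```

```text
t 7.5 p [0.5323 0.1179 0.2613] case [-0.0812  0.3179] rpy [-1.7990e+02  3.0000e-02  1.0788e+02] F [-0.2 -0.5  0.5]
[-0.1  0.   0.3] [4.61 3.68 9.12]
[-0.1  0.   0.3] [ 4.62  3.69 19.02]
time: 8.5
position: [0.5541, 0.1723, 0.0733]
ee_rot: [-3.141, 0.0, 1.881]
force: [-0.7, 0.1, -0.2]
finger_gap: 1.001
finger_force: 0.0
t 8.5 p [0.5541 0.1723 0.0733] case [-0.0767  0.3763] rpy [-1.7998e+02  2.0000e-02  1.0779e+02] F [-0.7  0.1 -0.2]
[-0.   0.   0.2] [ 0.1  -0.08  0.23]
```

Good; grip, then lift a little.

```bash

python3 -m crank '[[[0,0,0],[0.1,-0.1,0.1],-1],[[0,0,0],[0.1,-0.1,0.1],-1],[[0,0,0],[0.1,-0.1,0.1],-1],[[0,0,0],[0.1,-0.1,0.1],-1],[[0,0,0],[0.1,-0.1,0.1],-1],[[0,0,0],[0.1,-0.1,0.1],-1],[[0,0,0],[0.1,-0.1,0.1],-1],[[0,0,0],[0.1,-0.1,0.1],-1]]' 60
python3 - <<'E'
from h import *
go()
E
python3 -m crank '[[[0,0,0],[0,0,-2],-1],[[0,0,0],[0,0,-6],-1],[[0,0,0],[0,0,-10],-1],[[0,0,0],[0,0,-13],-1],[[0,0,0],[0,0,-13],-1]]'
python3 - <<'E'
from h import *
s=get_state();d=get_image("wrist");cv2.imwrite("pics/w4.png",d["pixels"])
d.update(pos=np.array(s["position"]),rot=np.array(s["ee_rot"]));np.savez("w4.npz",**d)
go((*c2w(0,-.0445),.2,72.6))
E
```

```text
time: 9.5
position: [0.5525, 0.1746, 0.0717]
ee_rot: [3.142, -0.0, 1.883]
force: [-2.5, -0.2, 8.7]
finger_gap: 0.25
finger_force: 58.6
t 9.5 p [0.5525 0.1746 0.0717] case [-0.0788  0.378 ] rpy [ 1.7999e+02 -1.0000e-02  1.0791e+02] F [-2.5 -0.2  8.7]
time: 10.12
position: [0.5532, 0.1749, 0.2028]
ee_rot: [3.139, -0.001, 1.884]
force: [0.2, -0.0, -5.5]
finger_gap: 0.25
finger_force: 60.3
t 10.175 p [0.5523 0.1747 0.2011] case [-0.0791  0.3781] rpy [ 1.7997e+02 -2.0000e-02  1.0793e+02] F [-0.3 -0.3 -6.3]
[ 0.  -0.  35.3] [-39.05 -17.99   0.08]
```

View pics/w4.png

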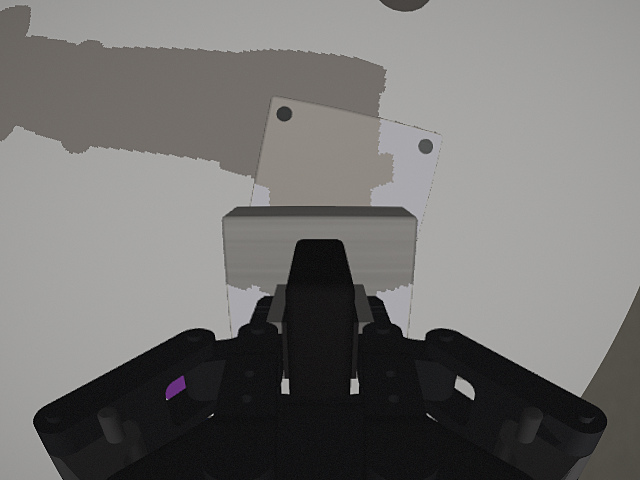

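Weight held square: front top edge of its base runs (222,217)–(417,217), centred. Work out its offset in the tool.

```bash
python3 - <<'E'
from h import *
d=dict(np.load("w4.npz"));R=Ro.from_euler("xyz",d["rot"])
g=cv2.cvtColor(d["pixels"],cv2.COLOR_BGR2GRAY);print(g[200:224,260].tolist(),g[224,214:230].tolist(),g[224,408:424].tolist())
P=wray(d,[(222.5,217),(417,217),(319.5,206.5)],.1784,d["pos"],d["rot"])
P[2]=wray(d,[(319.5,206.5)],.1474,d["pos"],d["rot"])
print((R.inv().apply(P-d["pos"])*1000).round(1))
E
```

```text
[169, 170, 170, 170, 172, 183, 95, 57, 63, 65, 65, 68, 71, 67, 64, 63, 88, 109, 113, 119, 125, 124, 123, 122] [169, 168, 168, 169, 167, 169, 170, 179, 105, 103, 119, 124, 125, 125, 124, 125] [124, 125, 123, 124, 124, 124, 125, 114, 105, 126, 166, 173, 170, 171, 171, 168]
[[ 32.2 -45.4  24.2]
 [ 32.2  45.9  24.5]
 [ 31.7   0.   55.4]]
```

```bash
python3 - <<'E'
from h import *
go((*c2w(0,-.0427),.19,72.55))
E
python3 -m crank '[[[0,0,10],[-6,-3,0],-1],[[0,0,20],[-11,-5,0],-1],[[0,0,30],[-16,-7,0],-1],[[0,0,35.3],[-21,-10,0],-1],[[0,0,35.3],[-26,-12,0],-1],[[0,0,35.3],[-31,-14,0.5],-1],[[0,0,35.3],[-36,-16,1],-1],[[0,0,35.3],[-38.9,-17.9,1],-1]]'
python3 -m crank '[[[0,0,0],[0,0,0],-1],[[0,0,0],[0,0,0],-1]]'
python3 - <<'E'
from h import *
go((*c2w(0,-.0427),.19,72.55),(*c2w(0,-.0427),.12,72.55))
E
```

```text
t 10.175 p [0.5523 0.1747 0.2011] case [-0.0791  0.3781] rpy [ 1.7997e+02 -2.0000e-02  1.0793e+02] F [-0.3 -0.3 -6.3]
[ 0.  -0.  35.4] [-38.9  -17.88   1.08]
time: 11.18
position: [0.5001, -0.2529, 0.1891]
ee_rot: [-3.139, 0.002, 1.265]
force: [0.4, 0.1, -6.5]
finger_gap: 0.25
finger_force: 60.8
time: 11.42
position: [0.5013, -0.2499, 0.1899]
ee_rot: [-3.139, 0.0, 1.267]
force: [-0.6, 0.4, -5.6]
finger_gap: 0.248
finger_force: 60.8
t 11.425 p [ 0.5013 -0.2499  0.1899] case [-0.0008 -0.0424] rpy [-1.7988e+02  1.0000e-02  7.2610e+01] F [-0.6  0.4 -5.6]
[-0.1  0.   0.1] [-0.03  0.08 -0.01]
[-0.1  0.   0.1] [-0.03  0.1   6.99]
```

```bash

python3 -m crank '[[[0,0,0],[0,0.1,3],-1],[[0,0,0],[0,0.1,5],-1],[[0,0,0],[0,0.1,6.5],-1],[[0,0,0],[0,0.1,6.5],-1]]'
python3 - <<'E'
from h import *
go((*c2w(0,-.0427),.1,72.55))
d=get_image("wrist");e=get_image("side");np.savez("s5.npz",**e)
cv2.imwrite("pics/c5.png",np.hstack([cv2.resize(d["pixels"][60:360,170:470],(400,400)),cv2.resize(e["pixels"][275:425,210:360],(400,400),interpolation=2)]))
E
```

```text
time: 11.92
position: [0.5024, -0.25, 0.1252]
ee_rot: [-3.14, 0.0, 1.268]
force: [0.3, -0.1, -5.3]
finger_gap: 0.248
finger_force: 60.7
t 11.925 p [ 0.5024 -0.25    0.1252] case [ 0.0003 -0.0422] rpy [-1.7988e+02  1.0000e-02  7.2670e+01] F [ 0.3 -0.1 -5.3]
[-0.1  0.   0.1] [-0.05 -0.03  2.52]
```

View pics/c5.png

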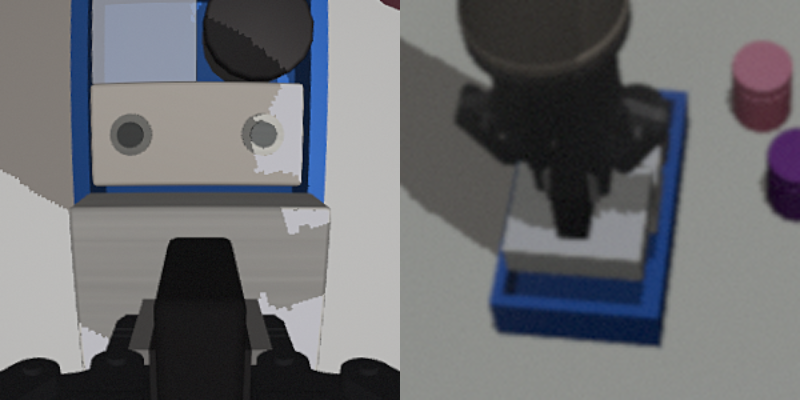

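Left: weight's front edge sits just behind the clamp with a sliver of blue between, x-centred on it. Right: weight above the gap, parallel to the walls. Lowering slowly.

```bash

python3 -m crank '[[[0,0,0],[-0.05,0,0.6],-1],[[0,0,0],[-0.05,0,1.2],-1],[[0,0,0],[-0.05,0,1.8],-1],[[0,0,0],[-0.05,0,2.2],-1]]'
python3 -m crank '[[[0,0,0],[0,0,0.5],-1],[[0,0,0],[0,0,1],-1],[[0,0,0],[0,0,1.3],-1],[[0,0,0],[0,0,1.3],-1]]'
python3 - <<'E'
from h import *
go((*c2w(0,-.0427),.0637,72.55));print(get_state()["moment"])
E
```

```text
time: 12.52
position: [0.5025, -0.2513, 0.1038]
ee_rot: [-3.141, 0.0, 1.267]
force: [0.2, -0.4, -5.0]
finger_gap: 0.253
finger_force: 60.9
time: 13.02
position: [0.5025, -0.2514, 0.091]
ee_rot: [-3.141, 0.0, 1.267]
force: [0.3, -0.2, -5.3]
finger_gap: 0.247
finger_force: 60.8
t 13.025 p [ 0.5025 -0.2514  0.091 ] case [ 0.0008 -0.0434] rpy [-1.7998e+02  1.0000e-02  7.2610e+01] F [ 0.3 -0.2 -5.3]
[-0.   0.   0.1] [ 0.08 -0.08  2.73]
[0.02574626 0.01137276 0.02047731]
```

```bash

python3 -m crank '[[[0,0,0],[0.05,-0.1,0.5],-1],[[0,0,0],[0.05,-0.1,1],-1],[[0,0,0],[0.05,-0.1,1.5],-1],[[0,0,0],[0.05,-0.1,2],-1],[[0,0,0],[0.05,-0.1,2.3],-1],[[0,0,0],[0.05,-0.1,2.5],-1],[[0,0,0],[0.05,-0.1,2.5],-1]]'
python3 -m crank '[[[0,0,0],[0,0,0.1],-1],[[0,0,0],[0,0,0.2],-1]]'
python3 - <<'E'
from h import *
go((*c2w(0,-.0427),.0637,72.55))
E
```

```text
time: 13.9
position: [0.5018, -0.2506, 0.0662]
ee_rot: [-3.141, 0.0, 1.267]
force: [-0.6, -0.7, -5.0]
finger_gap: 0.248
finger_force: 60.9
time: 14.15
position: [0.5019, -0.2506, 0.0643]
ee_rot: [3.141, -0.0, 1.267]
force: [-0.3, 0.3, -5.6]
finger_gap: 0.247
finger_force: 60.9
t 14.15 p [ 0.5019 -0.2506  0.0643] case [ 0.     -0.0429] rpy [179.99  -0.    72.61] F [-0.3  0.3 -5.6]
[ 0.  -0.   0.1] [ 0.02 -0.    0.06]
```

```bash

for i in 1 2 3; do python3 -m crank '[[[0,0,0],[0,0,0.05],-1],[[0,0,0],[0,0,0.08],-1]]'| egrep 'posi|^force'; done
```

```text
position: [0.502, -0.2505, 0.064]
force: [-4.1, 4.7, 13.5]
position: [0.5021, -0.2503, 0.0639]
force: [-9.0, 8.6, 31.6]
position: [0.5023, -0.2501, 0.0637]
force: [-13.8, 14.6, 47.7]
```

Seated (force rises at the expected height). Relieve, release, retreat.

```bash

python3 -m crank '[[[0,0,0],[0,0,-0.1],-1],[[0,0,0],[0,0,-0.2],-1],[[0,0,0],[0,0,-0.2],0],[[0,0,0],[0,0,-0.2],0.3],[[0,0,0],[0,0,-0.2],0.3],[[0,0,0],[0,0,-0.2],0.3]]' 20
python3 -m crank '[[[0,0,0],[0,0,-1],0.3],[[0,0,0],[0,0,-4],0.3],[[0,0,0],[0,0,-9],0.3],[[0,0,0],[0,0,-15],0.3],[[0,0,0],[-3,0,-19],0.3],[[0,0,0],[-8,0,-19],0.3],[[0,0,0],[-10,0,-19],0.3],[[0,0,0],[-10,0,-19],0.3]]'
python3 - <<'E'
from h import *
go()
s=get_state();d=get_image("wrist");e=get_image("side");t=get_image("top")
cv2.imwrite("pics/c6.png",np.hstack([cv2.resize(d["pixels"][0:300,170:470],(400,400)),cv2.resize(e["pixels"][275:425,210:360],(400,400),interpolation=2)]))
for n,i in(("top",t),("side",e)):
    X=cloud(i);Z=X[...,2];N=np.hypot(X[...,0]-C[0],X[...,1]-C[1])<.11
    ok=i["z_map"]>0;hsv=cv2.cvtColor(i["pixels"],cv2.COLOR_BGR2HSV)
    for nm,z,lo in(("bar",.101,-.08),("base",.041,-.08),("clamp",.056,-.03)):
        cy=(X[...,:2]-C)@[-np.sin(A),np.cos(A)]
        m=ok&N&(abs(Z-z)<.006)&(cy<(0 if nm!="clamp" else .045))&(cy>lo)&(hsv[...,1]<90)
        k,l,st,_=cv2.connectedComponentsWithStats(m.astype(np.uint8));m=l==1+np.argmax(st[1:,4])
        r=rect(X[m]);print(n,nm,r,w2c(r[0]/1000).round(4),Z[m].mean().round(4))
E
```

```text
time: 15.65
position: [0.5018, -0.2507, 0.0638]
ee_rot: [3.142, 0.0, 1.267]
force: [1.0, 0.5, -0.3]
finger_gap: 0.648
finger_force: 0.0
time: 16.65
position: [0.4709, -0.3476, 0.2545]
ee_rot: [3.141, 0.001, 1.264]
force: [1.0, 0.6, -0.5]
finger_gap: 0.654
finger_force: 0.0
t 16.65 p [ 0.4709 -0.3476  0.2545] case [-0.0006 -0.1447] rpy [1.7997e+02 3.0000e-02 7.2440e+01] F [ 1.   0.6 -0.5]
top bar (array([ 502.1, -249.5]), array([49.8, 22.1]), 73.3, 253) [-0.0001 -0.0417] 0.0999
top base (array([ 502.3, -249.9]), array([68.3, 92.5]), 73.2, 963) [ 0.0002 -0.0421] 0.04
top clamp (array([ 519.7, -191.1]), array([50.5, 92.4]), 72.4, 897) [-0.0008  0.0192] 0.0552
side bar (array([ 486.6, -261.8]), array([26.4,  8.3]), 89.8, 49) [-0.0112 -0.0581] 0.101
side base (array([ 500.4, -248.5]), array([76.8, 92.4]), 73.3, 1306) [-0.002  -0.0413] 0.042
side clamp (array([ 551.6, -204.8]), array([56.4, 19.2]), 68.8, 234) [0.0337 0.0157] 0.0567
```

View pics/c6.png

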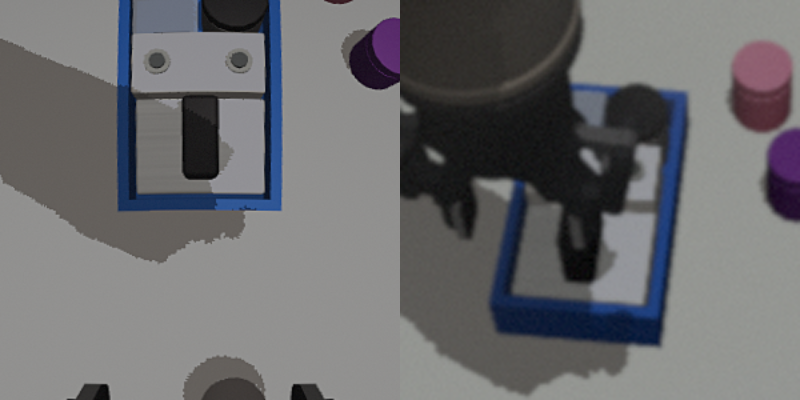

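The weight sits flat in the case (base top z≈0.041, y≈-0.042). The clamp block, pot and clear block stand upright, and the gripper is clear.

```bash
python3 -c "
from h import *
print(close_job())"
```

```text
the job is handed in; nothing more can be done
None
```

The job is handed in: the clamp block, pot and clear block were slid to the +y end of the case. The weight was set down gently in the space made (y about -42 mm in the case frame), and all four stand flat in the last images. The arm never went near the bottle, beaker or screwdriver, and the robot's clock read about 17 s of the 51 s; the judge's verdict was not shown.

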